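Clear a formed saddle clamp from the slide-fed press into the wire basket

TASK

The saddle clamp in the bench press is formed: draw the press's loading slide straight out to its stop by the pull bar, keeping it level and the clamp sitting in its nest, then lift the clamp off and lower it into the wire basket with the finished ones, letting go only once it is down inside the basket. Leave the slide fully drawn out for the next blank, and leave the basket, the hammer, the tongs and the stack of blanks where they are.

Things in the scene. Friction and masses are not known exactly. Their poses are not given: they have to be found in the camera images.
- press: Bench lever press, grey-green casting bolted to the bench; turned by up to 12 degrees. Origin: on the bench, straight below the ram; -x is its front, where the slide comes out (roughly towards the robot's right), z up. Base x -100..250, y -85..85 mm (lugs to y +-120), 45 mm high. Column x 160..262; head x -50..250, y +-45 (hub to -95), 245 to 375 mm up; hand lever at y -83, x 10..180, up to 535 mm.
- press_mouth (a point): Middle of the slide channel's mouth, on its floor, 45 mm above the bench (x -100 of the press). The channel runs from here along the press's +x between two dark steel gib strips with overhanging lips, y 36..66 mm either side, tops 64.5 mm above the bench. The slide has about 1.5 mm play on each side and above.
- upper_die (a point): Middle of the underside of the upper die on the ram, 130 mm above the bench, straight over the clamp when the slide is home; the die is 100 mm in x, 44 mm in y. It stays raised.
- slide: Loading slide: loose aluminium plate 240 x 84 x 12 mm, captive in the channel, about 1 kg; drawing it takes 5 to 20 N. Origin: nest centre, on the plate's underside, 45 mm above the bench; plate x -105..135; axes parallel to the press's. Home: origin at x 0 of the press (starts up to 15 mm out). Drawn out: at x -140, against a fixed stop; sags under 2 degrees and stays when let go.
- nest (a point): Middle of the nest on the slide's top face (12 mm above its underside). A half-round steel mandrel stands here, 41 mm wide in x, 26 mm in y, 34.5 mm high, with four locating pins 9 mm high at x +-48, y +-21 mm.
- slide_handle (a point): Middle of the slide's pull bar: round level steel bar 12 mm thick, 110 mm long, across the slide (along its y), at x -165, z +45 of the slide, so 90 mm above the bench. Two arms, spreading from y +-26 at the plate to +-41 at the bar, join them; 50 mm or more are free between, and 60 mm between the bar and the plate's front edge. Can be pinched from above, fingers in front of and behind the bar.
- saddle: Formed saddle clamp (pipe strap) of dark 32 x 5 mm flat steel, 0.2 kg: two flat feet and a U arch between them; 124 mm long in x, 32 mm wide in y, 41 mm high. Origin: centre of its underside, z up through the arch. Sits loosely over the mandrel (1.5 mm play), feet flat on the slide's top, its x along the slide's x. Lift it straight up 40 mm to clear the mandrel.
- saddle_crown (a point): Top of the clamp's arch, middle (41 mm above its underside). The arch is gripped across its 32 mm width (along y) from above; it is 54 mm long in x outside, a half circle of 27 mm outer radius on 14 mm high legs.
- saddle_end_a (a point): End of the clamp's +x foot, mid thickness (x +62, z +2.5 mm).
- saddle_end_b (a point): End of the clamp's -x foot, mid thickness (x -62, z +2.5 mm).
- basket: Open wire basket of finished clamps, bright steel, loose, 1.2 kg: 230 (x) x 160 (y) mm, 80 mm high, walls 4 mm, inner floor 6 mm up; wire grips stand out 16 mm at both x ends. Origin: centre of its underside. Two finished clamps lie in its +x half, feet down, lengthwise along y, at about x +50 and +88 mm; the -x half (x -105..+25) is free.
- blanks: Stack of four flat bar blanks, 160 x 35 x 20 mm, long in x; origin under its centre. Leave.
- hammer: Ball-peen hammer lying along its x, 300 mm long, head 90 mm wide at +x, 32 mm high. Leave.
- tongs_jaw (a point): Jaw end of the smith's tongs, which lie along their x, 390 mm long (from here back along -x), 72 mm wide, 16 mm high. Leave.
There are look-alikes about, which are no part of the job. Leave any brown, pink or turquoise look-alike of the saddle alone.

How it is judged:
By the outcome, as a careful person would: the job done as asked, in the order asked, and still so for the second after the job is handed in, with the robot touching nothing.
It also fails if it takes over 61 s, if anything falls off the work surface, if the arm or the gripper's body presses on something with over 40 N, if the wrist force passes 120 N, or if a joint passes its speed limit or range.

ROBOT

A 6-joint arm with a two-finger parallel gripper is mounted at the origin on the work surface. World frame = base frame: x ahead of the robot, y to its left, z up, the work surface at z = 0. Lengths are in mm, angles in rad, forces in N, time in s.
With the tool pointing down it reaches from about 350 to 950 mm from the base axis. Payload 17.4 kg.
Tool frame: the origin (TCP) lies at the very end of the fingers, on their centre line; the grasp point (between the pads) lies 19 mm behind it; x points along the fingers, y is the direction in which the jaws open and shut, and the axes are right-handed (so a half turn about x gives the same grasp; the last joint's range is limited). The gripper opens to 93 mm and grips with 3 to 60 N. Pads are 15 mm wide; open, the fingers measure 128 mm over their backs; the gripper's body (75 mm by 188 mm) begins 65 mm behind the grasp point.
Start: joints at [-1.198, 0.116, 1.442, -0, 1.584, -0.038], TCP at [269.548, -618.851, 218.646] pointing down, gripper open.
Joint ranges: [-2.83, 2.83], [-0.83, 2.19], [0.07, 2.5], [-1.14, 4.28], [0.01, 3], [-2.97, 2.97]. Speed limits (rad/s): [1.89, 1.89, 2.22, 3.14, 3.14, 3.14].

INTERFACE

Orientations are given as a unit quaternion [x, y, z, w].
In Python, from workcell import observe, capture, camera_params, job_done gives the robot as it stands. The module is installed in compiled form; this text tells all that it offers.
- The arm moves only by the shell command python3 -m creep 'ROWS' [FORCE]. ROWS is JSON, a list of rows, each a list of 7 numbers: the shift along the tool's x, y, z in m, then the turn, a rotation vector about the tool's x, y, z in rad, then the opening, from -1 (shut) to 1 (fully open), so that 0 is half open. A call has 1 to 5 rows; each row is the pose to reach, as a shift and turn from the pose commanded when the call began, along the tool's axes at that moment; what a row does not reach only later rows make up. A row lasts 1/8 s, in which the tool goes at most 62.5 mm and 10.7 degrees, less where a joint would pass 70% of its speed; a pose out of reach is approached as far as the arm can. A call with a gripper value outside its range is refused whole. The fingers move at their own pace and stop on an object; FORCE is the grip in N (left out, the last holds). Time passes only in rows, so rows that repeat a pose let the fingers close. It gives the time, the measured TCP pose, the force and the opening at its end, in the units of the state.
- observe(): the state, without advancing time (a new reading comes with each control period).
- capture(name): name is "scene" or "top"; returns the picture (384x512x3 uint8, red, green, blue); there is no depth.
- camera_params(name): a dict with "fx", "fy", "cx", "cy" (pixels), "cam_to_world" (4x4, takes a point from camera to world coordinates). Camera axes: x right, y down, z forward; pixel columns grow to the right and rows downward; lengths in mm; the calibration is good to about 2 mm. A picture is of the moment at which its call begins. camera_params takes no time and is no camera call.
- job_done(): hands the job in, once; it reports no verdict.
The state is a dict: "time": time; "qpos": joint angles; "dq": joint speeds; "joint_torque": joint torques, N m; "tool_pos": TCP position; "orientation": TCP orientation; "contact_force": force on the tool from outside, world axes, zero at the start; "torque": the same for the moment, N m; "gripper_width": finger opening in mm.
Only numpy, scipy, OpenCV 4.12 (cv2) and the standard library are available. Lean on these libraries where they do the work, as an engineer would, in place of code of your own. Each camera call takes 0.05 s, during which the arm holds its last target.

## Working session

There is one attempt and no reset: what is moved stays moved. The work goes in short steps, Python scripts to look and compute and a shell command to move; the robot and the scene stay as the last step left them, time stands still between calls to the robot, and variables do not carry over. Pictures are saved under pics/ and viewed, and the job is handed in when it is done.

```bash
mkdir -p pics
python3 - <<'E'
from workcell import *
import cv2,json
print(observe())
for n in ("scene","top"):
    im=capture(n); cv2.imwrite(f"pics/{n}0.png",im[:,:,::-1]); cv2.imwrite(f"pics/{n}0x.png",cv2.resize(im[:,:,::-1],(800,600),interpolation=cv2.INTER_CUBIC)); print(n,camera_params(n))
E
```

```text
{'time': 0.0, 'qpos': array([-1.19778643e+00,  1.16490434e-01,  1.44226297e+00,  1.88944155e-05,
        1.58401370e+00, -3.78196499e-02]), 'dq': array([ 0.00067132,  0.00035952,  0.00051008, -0.00016561, -0.00115542,
        0.00119013]), 'joint_torque': array([-5.59108259e-03, -7.21283627e+01, -6.22613096e+01,  7.74925528e-02,
        2.37981789e-02, -1.48077124e-04]), 'tool_pos': array([ 269.4837825 , -618.64589911,  217.90361299]), 'orientation': array([-0.69217808, -0.14464144,  0.69230344, -0.14382039]), 'contact_force': array([-0.61753528,  0.32531867, -0.49078419]), 'torque': array([-0.01972346, -0.0301039 , -0.00687585]), 'gripper_width': 92.71737782834684}
scene {'fx': 422.69535281379973, 'fy': 422.69535281379973, 'cx': 254.45064724658783, 'cy': 189.9948217123111, 'cam_to_world': array([[ 4.24911014e-01,  7.43998472e-01, -5.15671314e-01,
         1.31463804e+03],
       [ 9.05104652e-01, -3.58848746e-01,  2.28063910e-01,
        -1.61136990e+02],
       [-1.53688033e-02, -5.63643372e-01, -8.25875262e-01,
         1.34740942e+03],
       [ 0.00000000e+00,  0.00000000e+00,  0.00000000e+00,
         1.00000000e+00]])}
top {'fx': 408.0883555925814, 'fy': 408.0883555925814, 'cx': 259.6753358632364, 'cy': 192.69082209299467, 'cam_to_world': array([[ 1.15224364e-02, -9.85943037e-01,  1.66684017e-01,
         3.09668934e+02],
       [-9.99867270e-01, -9.44026802e-03,  1.32786609e-02,
         1.55655706e+02],
       [-1.15184614e-02, -1.66814896e-01, -9.85920948e-01,
         1.62799150e+03],
       [ 0.00000000e+00,  0.00000000e+00,  0.00000000e+00,
         1.00000000e+00]])}
```

View pics/scene0x.png

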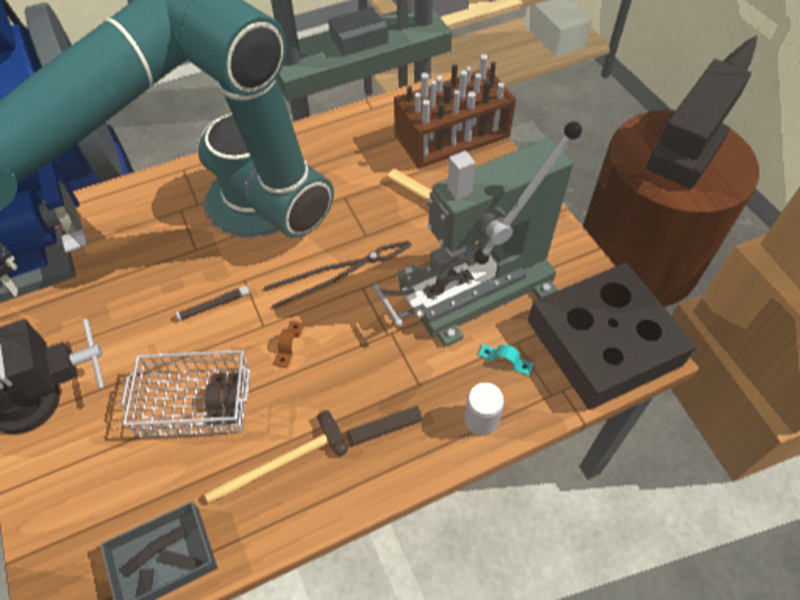

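View pics/top0x.png

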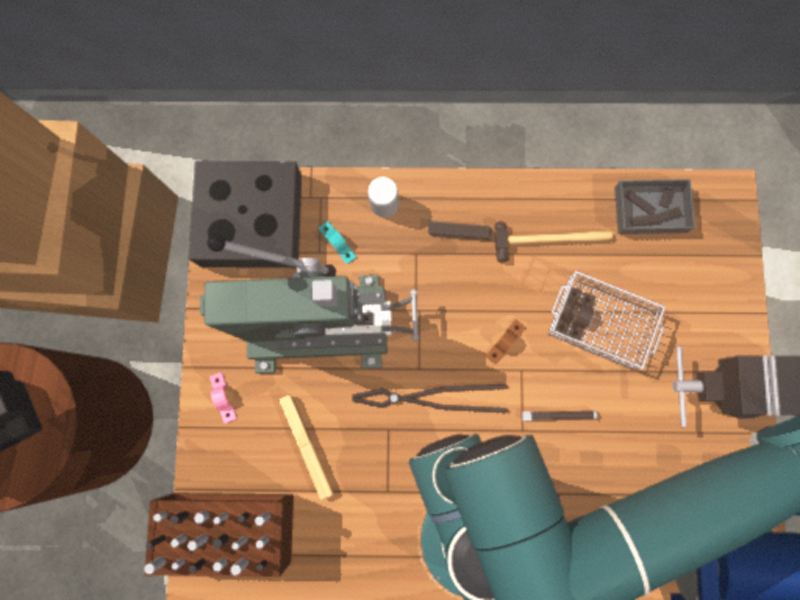

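The press is at scene (480,240) and top (310,310), with the pull bar at its front at scene (388,305) and top (415,315). The basket is at scene (190,395) and top (608,322). The brown, turquoise and pink look-alikes lie loose on the bench. Next I'll take enlarged crops.

Run:
```python
import cv2,numpy as np
s=cv2.imread("pics/scene0.png");t=cv2.imread("pics/top0.png")
a=cv2.resize(s[140:225,230:360],None,fx=6,fy=6,interpolation=cv2.INTER_CUBIC);cv2.imwrite("pics/c1.png",a)
a=cv2.resize(t[165:245,150:280],None,fx=6,fy=6,interpolation=cv2.INTER_CUBIC);cv2.imwrite("pics/c2.png",a)
a=cv2.resize(s[215:290,65:175],None,fx=7,fy=7,interpolation=cv2.INTER_CUBIC);cv2.imwrite("pics/c3.png",a)
a=cv2.resize(t[165:245,340:440],None,fx=7,fy=7,interpolation=cv2.INTER_CUBIC);cv2.imwrite("pics/c4.png",a)
```

```text
(no output)
```

View pics/c1.png

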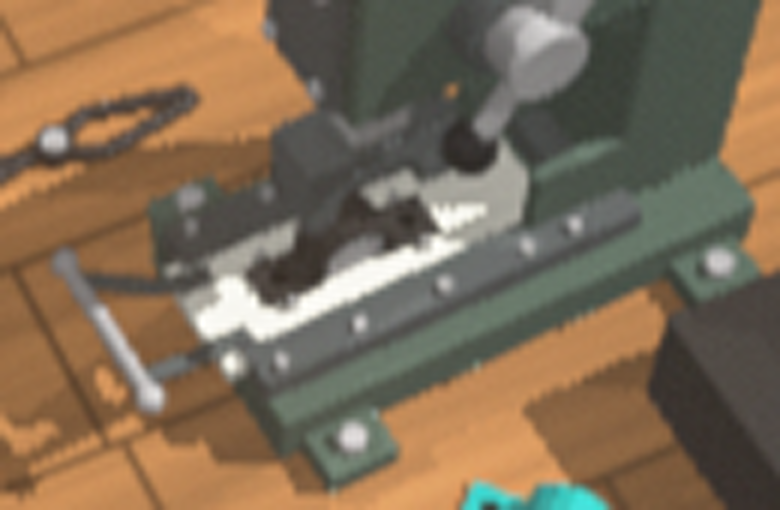

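View pics/c2.png

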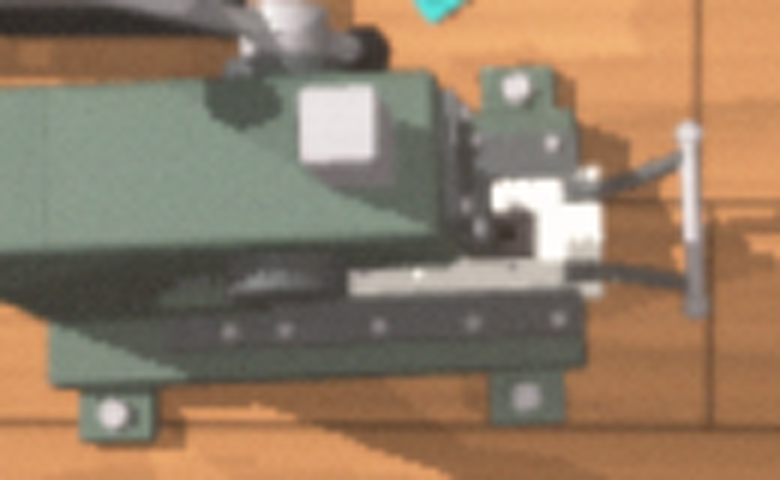

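View pics/c3.png

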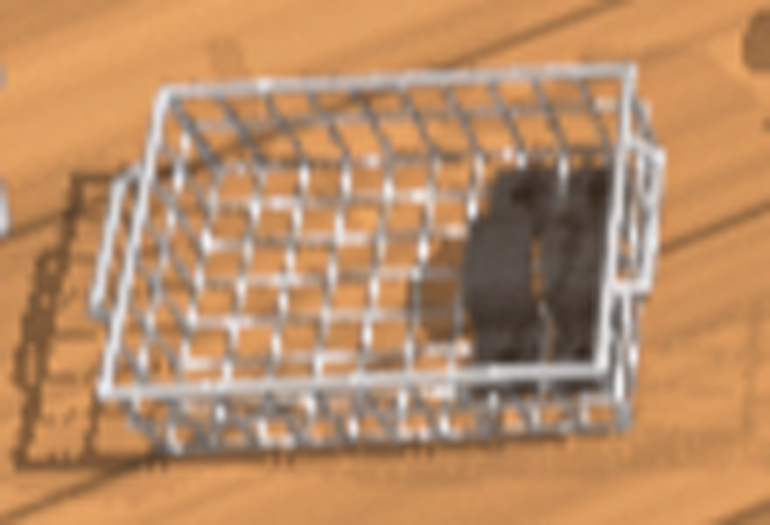

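View pics/c4.png

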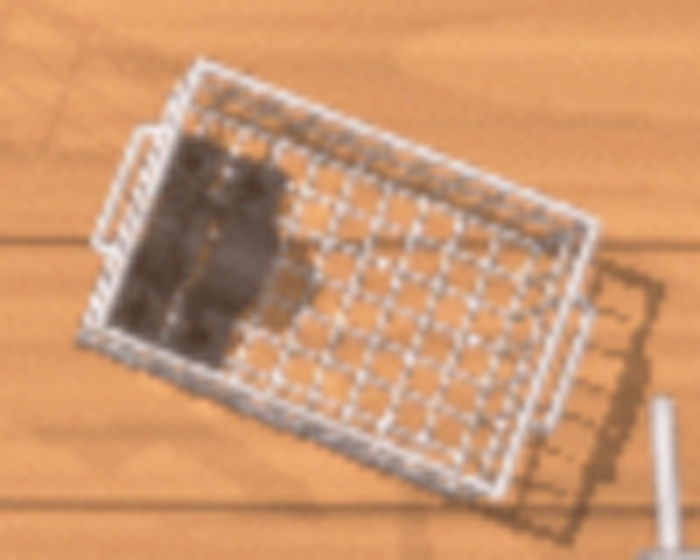

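```bash
cat > h.py <<'E'
import numpy as np
from workcell import camera_params
P={n:camera_params(n) for n in("scene","top")}
def ray(n,u,v):
    p=P[n];T=p["cam_to_world"];d=T[:3,:3]@np.array([(u-p["cx"])/p["fx"],(v-p["cy"])/p["fy"],1]);return T[:3,3],d/np.linalg.norm(d)
def plane(n,u,v,z):
    o,d=ray(n,u,v);return o+d*(z-o[2])/d[2]
def tri(a,b):
    o1,d1=ray("scene",*a);o2,d2=ray("top",*b)
    s,t=np.linalg.lstsq(np.c_[d1,-d2],o2-o1,rcond=None)[0]
    p,q=o1+s*d1,o2+t*d2;return (p+q)/2,np.linalg.norm(p-q)
def C(x,y,x0,y0,k):return ((x+.5)/k-.5+x0,(y+.5)/k-.5+y0)
E
python3 - <<'E'
from h import *
np.set_printoptions(precision=1,suppress=True)
c1=lambda x,y:C(x,y,230,140,6);c2=lambda x,y:C(x,y,150,165,6);c3=lambda x,y:C(x,y,65,215,7);c4=lambda x,y:C(x,y,340,165,7)
A=tri(c1(150,398),c2(688,131));B=tri(c1(66,260),c2(696,307));print("bar",A,B,"mid",(A[0]+B[0])/2,"len",np.linalg.norm(A[0]-B[0]))
b=A[0]-B[0];print("bar ang",np.degrees(np.arctan2(b[1],b[0])))
for n,q in(("scene",[c1(150,398),c1(66,260)]),("top",[c2(688,131),c2(696,307)])):print([plane(n,*w,90) for w in q])
F=tri(c1(352,436),c2(515,87));G=tri(c1(190,195),c2(526,397));print("bolts",F,G)
f=F[0]-G[0];print(np.degrees(np.arctan2(f[1],f[0])),np.linalg.norm(f))
K=plane("top",*c2(113,413),12)-plane("top",*c2(526,397),12);print("rear-front",K,np.degrees(np.arctan2(K[1],K[0])))
# gib screws z 64.5
print([plane("top",*c2(*w),64.5) for w in((230,331),(558,319))],[plane("scene",*c1(*w),64.5) for w in((281,361),(574,223))])
print("basket rim")
sc=[c3(165,93),c3(633,70),c3(603,370),c3(106,390)]; # which
tp=[c4(200,66),c4(597,222),c4(497,492),c4(90,328)]
print("scene",[plane("scene",*w,80) for w in sc]);print("top",[plane("top",*w,80) for w in tp])
E
```

```text
bar (array([593.2, 158. ,  93.3]), np.float64(2.3161993926494318)) (array([481.1, 153.1,  92.8]), np.float64(0.15221859560263812)) mid [537.2 155.5  93.1] len 112.26941154589481
bar ang 2.529467102928887
[array([591. , 157.7,  90. ]), array([479.3, 153.8,  90. ])]
[array([594.2, 159.1,  90. ]), array([481.4, 153. ,  90. ])]
bolts (array([633.8, 273.6,  28.6]), np.float64(2.7618195842980113)) (array([427.8, 262.6,  30.5]), np.float64(1.091697137104402))
3.0419204851149293 206.38548948733313
rear-front [-13.5 272.5   0. ] 92.82538400310952
[array([465.7, 451.8,  64.5]), array([475.6, 241.4,  64.5])] [array([586.7, 246.5,  64.5]), array([574.4, 457.4,  64.5])]
basket rim
scene [array([ 417.3, -394.4,   80. ]), array([ 504.9, -181.9,   80. ]), array([ 652.2, -243. ,   80. ]), array([ 562.3, -454.2,   80. ])]
top [array([ 648.7, -241.9,   80. ]), array([ 563.5, -455.3,   80. ]), array([ 415.8, -393.5,   80. ]), array([ 502.4, -177.5,   80. ])]
```

```bash
cat >> h.py <<'E'
from scipy.spatial.transform import Rotation as R
from workcell import observe
def delta(pos,yaw):
    """tool down, tool y along world yaw (deg)"""
    s=observe();r0=R.from_quat(s["orientation"])
    ys=[]
    for k in(0,180):
        a=np.radians(yaw+k);x=np.array([0,0,-1.]);y=np.array([np.cos(a),np.sin(a),0]);r=R.from_matrix(np.c_[x,y,np.cross(x,y)])
        ys.append((r0.inv()*r).as_rotvec())
    w=min(ys,key=np.linalg.norm)
    print("shift m",np.round(r0.inv().apply(np.array(pos)-s["tool_pos"])/1000,4),"rot",np.round(w,4),"other",np.round(max(ys,key=np.linalg.norm),3))
    print("axes",np.round(r0.as_matrix(),3).tolist(),"pos",s["tool_pos"].round(1),"F",s["contact_force"].round(1),"w",round(s["gripper_width"],1),"t",round(s["time"],2),"q",s["qpos"].round(2))
E
python3 - <<'E'
from h import *
delta((537,155.5,200),93)
E
```

```text
shift m [ 0.0187 -0.6029 -0.5544] rot [3.584e-01 1.000e-04 1.100e-03] other [-2.783e+00 -2.000e-03  0.000e+00]
axes [[-0.0, 0.399, -0.917], [0.001, -0.917, -0.399], [-1.0, -0.001, -0.0]] pos [ 269.5 -618.7  218. ] F [-0.3 -1.2  0.1] w 93.0 t 0.1 q [-1.2   0.12  1.44  0.    1.58 -0.04]
```

```bash
python3 -m creep '[[-0.01,-0.04,-0.036,0.03,0,0,1],[-0.01,-0.08,-0.073,0.06,0,0,1],[-0.01,-0.12,-0.11,0.09,0,0,1],[-0.01,-0.16,-0.147,0.12,0,0,1],[-0.01,-0.2,-0.184,0.15,0,0,1]]' 20
python3 - <<'E'
from h import *
delta((537,155.5,200),93)
E
```

```text
time: 0.72
tool_pos: [358.5, -360.3, 228.4]
orientation: [-0.701, -0.092, 0.701, -0.091]
contact_force: [0.3, 0.1, 0.4]
gripper_width: 92.9
shift m [ 0.0285 -0.4527 -0.3049] rot [2.072e-01 1.000e-04 2.000e-04] other [-2.934 -0.     0.   ]
axes [[-0.0, 0.257, -0.967], [0.0, -0.967, -0.257], [-1.0, -0.0, 0.0]] pos [ 358.5 -360.3  228.4] F [0.3 0.1 0.4] w 92.9 t 0.72 q [-0.84 -0.25  1.78  0.    1.62  0.47]
```

```bash
python3 -m creep '[[0,-0.045,-0.03,0.04,0,0,1],[0,-0.09,-0.06,0.08,0,0,1],[0,-0.135,-0.09,0.12,0,0,1],[0,-0.18,-0.12,0.16,0,0,1],[0,-0.225,-0.15,0.2,0,0,1]]'
python3 - <<'E'
from h import *
delta((537,155.5,200),93)
E
```

```text
time: 1.35
tool_pos: [445.4, -104.2, 228.6]
orientation: [0.707, 0.021, -0.707, 0.021]
contact_force: [1.2, -1.4, 0.7]
gripper_width: 93.3
shift m [ 0.0286 -0.2538 -0.1068] rot [ 0.007  -0.0002 -0.0001] other [-3.135  0.    -0.   ]
axes [[0.0, 0.059, -0.998], [-0.0, -0.998, -0.059], [-1.0, 0.0, -0.0]] pos [ 445.4 -104.2  228.6] F [ 1.2 -1.4  0.7] w 93.3 t 1.35 q [-0.29 -0.37  1.87 -0.    1.65  1.23]
```

```bash
python3 -m creep '[[0,-0.055,-0.023,0.007,0,0,1],[0,-0.11,-0.046,0.007,0,0,1],[0,-0.165,-0.07,0.007,0,0,1],[0.02,-0.22,-0.093,0.007,0,0,1],[0.029,-0.254,-0.107,0.007,0,0,1]]'; python3 -m creep '[[0,0,0,0,0,0,1],[0,0,0,0,0,0,1]]'
python3 - <<'E'
from h import *
from workcell import capture
import cv2
delta((537,155.5,90-15+0),93)
for n,(x0,y0,w,h) in dict(scene=(200,90,150,110),top=(190,140,150,110)).items():
    im=capture(n)[:,:,::-1]; cv2.imwrite(f"pics/{n}1.png",cv2.resize(im[y0:y0+h,x0:x0+w],None,fx=5,fy=5,interpolation=cv2.INTER_CUBIC))
E
```

```text
time: 1.98
tool_pos: [536.6, 156.6, 198.2]
orientation: [-0.706, -0.02, 0.707, -0.02]
contact_force: [0.5, -0.7, -0.5]
gripper_width: 92.9
time: 2.22
tool_pos: [536.5, 153.7, 199.6]
orientation: [-0.707, -0.019, 0.707, -0.019]
contact_force: [0.4, -0.5, 1.6]
gripper_width: 93.0
shift m [ 0.1246 -0.0018 -0.0006] rot [ 0.0016  0.0003 -0.0002] other [-3.14  0.    0.  ]
axes [[-0.0, 0.054, -0.999], [-0.0, -0.999, -0.054], [-1.0, 0.0, 0.0]] pos [536.5 153.7 199.6] F [ 0.4 -0.5  1.6] w 93.0 t 2.23 q [ 0.23 -0.13  1.72 -0.    1.56  1.75]
```

View pics/scene1.png

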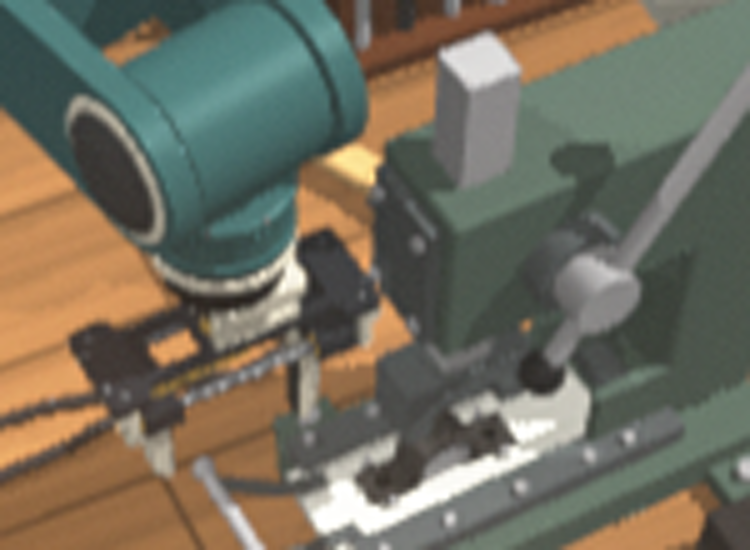

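View pics/top1.png

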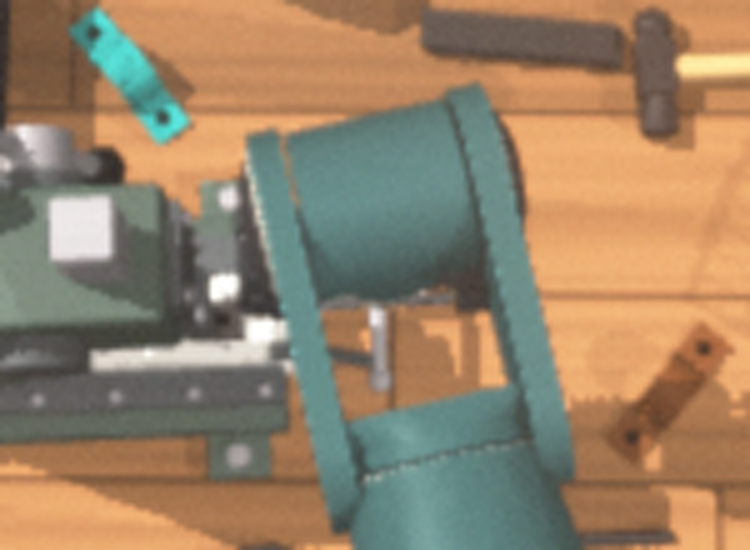

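The gripper stands over the bar, jaws along the slide axis and clear of the head. I'll half close, lower onto the bar and pinch.

```bash
python3 -m creep '[[0.03,-0.002,0,0,0,0,0.1],[0.06,-0.002,0,0,0,0,0.1],[0.09,-0.002,0,0,0,0,0.1],[0.115,-0.002,0,0,0,0,0.1],[0.127,-0.002,0,0,0,0,0.1]]' 25; python3 -m creep '[[0,0,0,0,0,0,0.1],[0,0,0,0,0,0,-0.2],[0,0,0,0,0,0,-0.5],[0,0,0,0,0,0,-1],[0,0,0,0,0,0,-1]]' ; python3 -m creep '[[0,0,0,0,0,0,-1],[0,0,0,0,0,0,-1],[0,0,0,0,0,0,-1]]'
python3 - <<'E'
from h import *
delta((537,155.5,73),93)
E
```

```text
time: 2.95
tool_pos: [536.2, 155.2, 71.9]
orientation: [-0.707, -0.019, 0.707, -0.019]
contact_force: [0.2, -0.9, -0.1]
gripper_width: 52.2
time: 3.58
tool_pos: [536.6, 156.1, 72.9]
orientation: [0.707, 0.019, -0.707, 0.019]
contact_force: [0.2, -0.7, -0.1]
gripper_width: 15.7
time: 3.95
tool_pos: [536.6, 156.0, 72.8]
orientation: [0.707, 0.019, -0.707, 0.019]
contact_force: [-0.8, -3.7, 3.1]
gripper_width: 11.0
shift m [-0.0002  0.0005 -0.0004] rot [ 0.0014 -0.0001 -0.0002] other [-3.14  0.   -0.  ]
axes [[0.0, 0.054, -0.999], [-0.0, -0.999, -0.054], [-1.0, 0.0, -0.0]] pos [536.6 156.   72.8] F [-0.8 -3.7  3.1] w 11.0 t 3.95 q [ 0.24 -0.06  1.86 -0.    1.34  1.75]
```

```bash
python3 -m creep '[[0,0.003,0,0,0,0,-1],[0,0.009,0,0,0,0,-1],[0,0.016,0,0,0,0,-1],[0,0.023,0,0,0,0,-1],[0,0.03,0,0,0,0,-1]]' 30;python3 -m creep '[[0,0.007,0,0,0,0,-1],[0,0.014,0,0,0,0,-1],[0,0.021,0,0,0,0,-1],[0,0.028,0,0,0,0,-1],[0,0.035,0,0,0,0,-1]]'
```

```text
time: 4.58
tool_pos: [538.1, 127.0, 72.7]
orientation: [0.707, 0.02, -0.707, 0.018]
contact_force: [-0.4, 8.9, 1.1]
gripper_width: 11.0
time: 5.2
tool_pos: [539.8, 91.9, 72.3]
orientation: [-0.707, -0.02, 0.707, -0.018]
contact_force: [-0.9, 6.6, -2.2]
gripper_width: 11.0
```

```bash
python3 -m creep '[[0,0.007,0,0,0,0,-1],[0,0.014,0,0,0,0,-1],[0,0.021,0,0,0,0,-1],[0,0.028,0,0,0,0,-1],[0,0.035,0,0,0,0,-1]]';python3 -m creep '[[0,0.005,0,0,0,0,-1],[0,0.01,0,0,0,0,-1],[0,0.014,0,0,0,0,-1]]'
python3 - <<'E'
from h import *
from workcell import capture
import cv2
delta((545,0,73),93)
for n,(x0,y0,w,h) in dict(scene=(180,110,150,110),top=(190,140,150,110)).items():
    im=capture(n)[:,:,::-1]; cv2.imwrite(f"pics/{n}2.png",cv2.resize(im[y0:y0+h,x0:x0+w],None,fx=5,fy=5,interpolation=cv2.INTER_CUBIC))
E
```

```text
time: 5.82
tool_pos: [541.5, 56.8, 72.0]
orientation: [-0.707, -0.02, 0.707, -0.019]
contact_force: [0.9, 6.3, -3.6]
gripper_width: 11.3
time: 6.2
tool_pos: [542.3, 42.7, 72.0]
orientation: [-0.707, -0.02, 0.707, -0.019]
contact_force: [0.4, 5.2, -4.2]
gripper_width: 10.5
shift m [-0.001   0.0428 -0.0004] rot [0.0016 0.0009 0.0013] other [-3.14e+00 -2.00e-03  1.00e-03]
axes [[-0.001, 0.054, -0.999], [0.001, -0.999, -0.054], [-1.0, -0.001, 0.001]] pos [542.3  42.7  72. ] F [ 0.4  5.2 -4.2] w 10.5 t 6.2 q [ 0.03 -0.09  1.89  0.    1.34  1.55]
```

View pics/scene2.png

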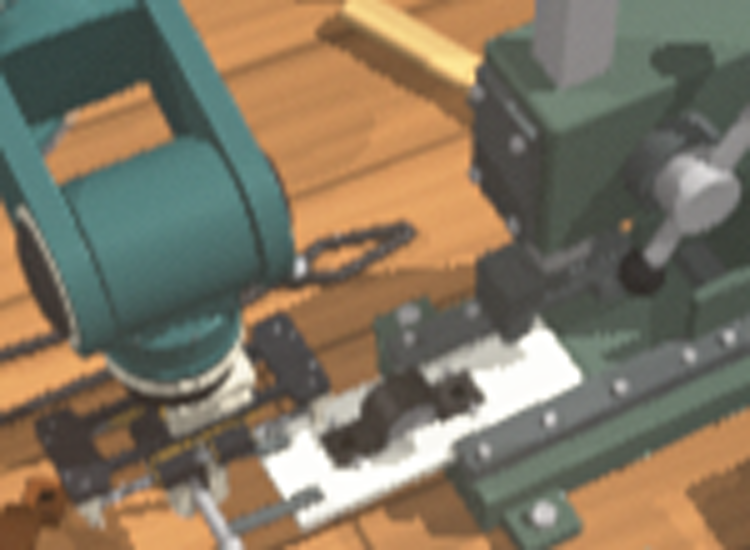

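View pics/top2.png

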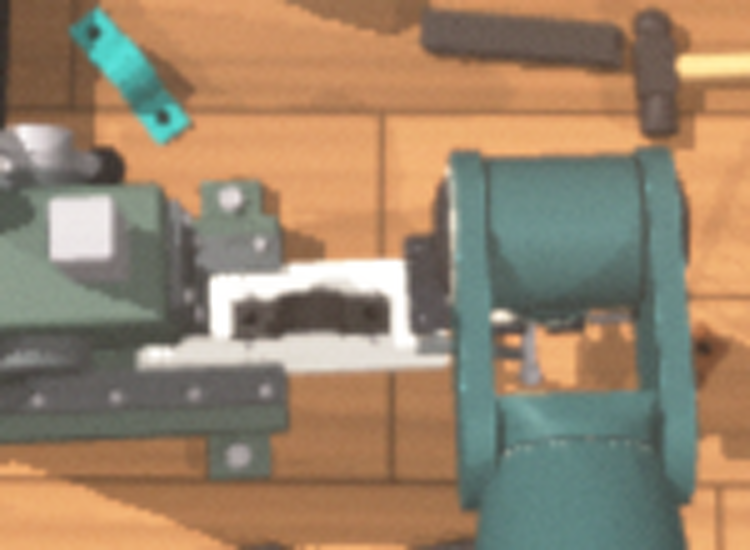

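The clamp is still in its nest (scene crop (400,415)) and the slide is about 113 mm along. I'll creep on until it meets the stop.

```bash
python3 -m creep '[[0,0.004,0,0,0,0,-1],[0,0.008,0,0,0,0,-1],[0,0.01,0,0,0,0,-1]]';python3 -m creep '[[0,0.002,0,0,0,0,-1],[0,0.004,0,0,0,0,-1]]';python3 -m creep '[[0,0.002,0,0,0,0,-1],[0,0.004,0,0,0,0,-1]]'
```

```text
time: 6.68
tool_pos: [543.0, 32.5, 72.3]
orientation: [-0.707, -0.019, 0.707, -0.019]
contact_force: [-0.1, 4.8, -4.4]
gripper_width: 11.3
time: 6.92
tool_pos: [543.4, 28.3, 72.5]
orientation: [-0.707, -0.019, 0.707, -0.019]
contact_force: [-0.1, 5.1, -4.4]
gripper_width: 11.3
time: 7.18
tool_pos: [543.6, 24.2, 72.6]
orientation: [-0.707, -0.019, 0.707, -0.019]
contact_force: [-0.2, 5.0, -5.2]
gripper_width: 11.1
```

```bash
python3 -m creep '[[0,0.002,0,0,0,0,-1],[0,0.004,0,0,0,0,-1]]';python3 -m creep '[[0,0.0015,0,0,0,0,-1],[0,0.003,0,0,0,0,-1]]'
```

```text
time: 7.42
tool_pos: [543.4, 23.4, 72.2]
orientation: [-0.706, -0.022, 0.707, -0.017]
contact_force: [-3.7, 43.5, -6.6]
gripper_width: 11.3
time: 7.68
tool_pos: [543.3, 23.0, 72.0]
orientation: [-0.706, -0.024, 0.707, -0.015]
contact_force: [-3.5, 59.4, -6.5]
gripper_width: 11.3
```

Stop reached at 59 N after about 133 mm of travel. I'll ease the preload and release.

```bash
python3 -m creep '[[0,-0.0025,0,0,0,0,-1],[0,-0.0045,0,0,0,0,-1],[0,-0.0045,0,0,0,0,-1]]';python3 -m creep '[[0,0,0,0,0,0,-0.6],[0,0,0,0,0,0,-0.4],[0,0,0,0,0,0,0.1],[0,0,0,0,0,0,0.1],[0,0,0,0,0,0,0.1]]'; python3 -m creep '[[-0.03,0,0,0,0,0,0.1],[-0.08,0,0,0,0,0,0.1],[-0.13,0,0,0,0,0,0.1],[-0.16,0,0,0,0,0,0.1]]'
```

```text
time: 8.05
tool_pos: [543.4, 23.5, 72.4]
orientation: [-0.707, -0.02, 0.707, -0.018]
contact_force: [-2.6, 20.8, -6.1]
gripper_width: 11.1
time: 8.68
tool_pos: [543.9, 21.7, 72.7]
orientation: [0.707, 0.019, -0.707, 0.019]
contact_force: [0.6, -0.4, 0.6]
gripper_width: 49.9
time: 9.18
tool_pos: [544.1, 21.7, 235.5]
orientation: [0.708, 0.019, -0.706, 0.019]
contact_force: [0.9, -1.1, -0.2]
gripper_width: 51.0
```

Run:
```python
from h import *
from workcell import capture
import cv2
for n,(x0,y0,w,h) in dict(scene=(180,110,120,100),top=(210,160,120,85)).items():
    im=capture(n)[:,:,::-1]; cv2.imwrite(f"pics/{n}3.png",cv2.resize(im[y0:y0+h,x0:x0+w],None,fx=6,fy=6,interpolation=cv2.INTER_CUBIC))
```

```text
(no output)
```

View pics/scene3.png

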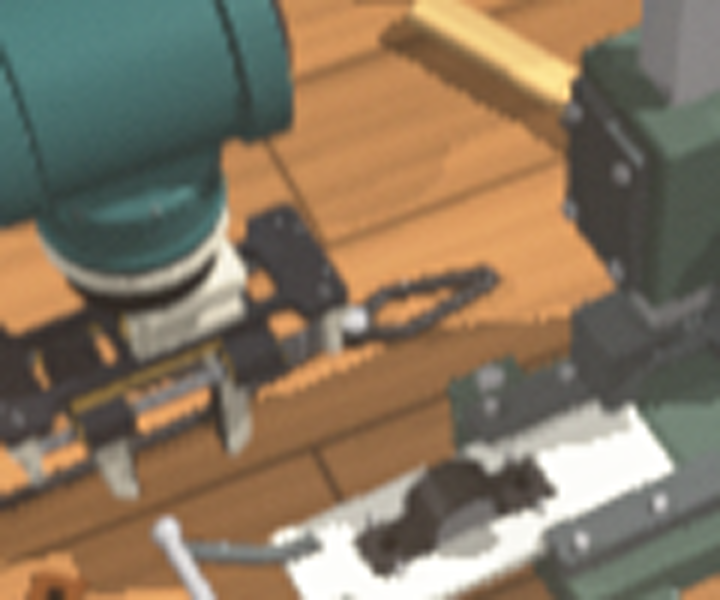

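View pics/top3.png

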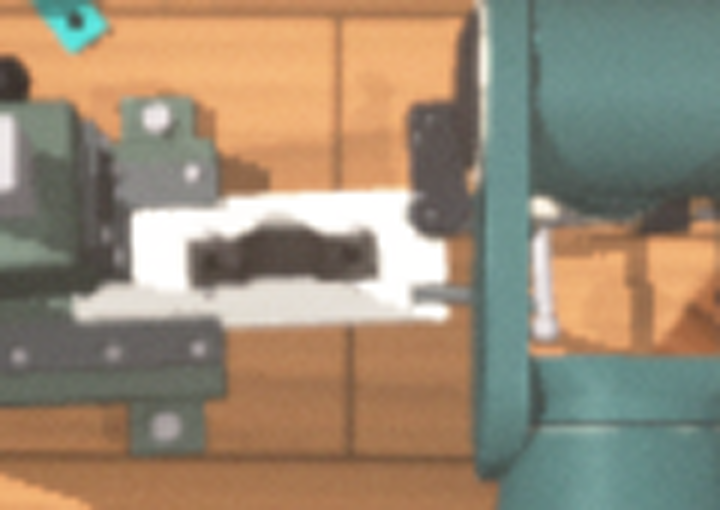

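The slide stayed out and the clamp is in its nest: dark strap at scene crop (455,510), top crop (285,258). It is the only dark clamp on the slide; the brown, turquoise and pink ones are elsewhere. Measuring it:

Run:
```python
from h import *
import cv2
np.set_printoptions(precision=1,suppress=True)
t=cv2.imread("pics/top3.png");m=(t.max(2)<95).astype(np.uint8);m[:, :175]=0;m[:,395:]=0;m[:225]=0;m[300:]=0
n,l,st,ce=cv2.connectedComponentsWithStats(m);i=1+np.argmax(st[1:,4]);print(st[i],ce[i])
pts=np.argwhere(l==i)[:,::-1].astype(float)
for lo,hi in((185,225),(345,385)):
    q=pts[(pts[:,0]>lo)&(pts[:,0]<hi)].mean(0);print("foot",q,plane("top",*C(*q,210,160,6),62))
x0,x1=pts[:,0].min(),pts[:,0].max()
print("ends",[plane("top",*C(x,ce[i][1],210,160,6),62) for x in(x0,x1)])
c=lambda x,y:C(x,y,180,110,6)
print("scene ends",[plane("scene",*c(*w),60) for w in((378,548),(535,485))])
delta((535,188,200),3)
```

```text
[ 198  232  165   51 5232] [280.5 257. ]
foot [211.5 266.4] [529.5 233.7  62. ]
foot [352.5 255.5] [537.5 142.8  62. ]
ends [array([535.5, 242.6,  62. ]), array([536.6, 136.6,  62. ])]
scene ends [array([535.5, 135.2,  60. ]), array([535.4, 241. ,  60. ])]
shift m [ 0.  -0.2  0. ] rot [-1.6 -0.  -0. ] other [ 1.6 -0.   0. ]
axes [[0.005, 0.054, -0.999], [-0.0, -0.999, -0.054], [-1.0, 0.0, -0.005]] pos [544.8  21.7 236.5] F [-0.1 -0.2 -0.5] w 51.0 t 9.28 q [-0.  -0.2  1.7 -0.   1.6  1.5]
```

The clamp centre is (535.5, 188.5) in both views, where the bar's position puts it. Before moving in I'll check how close the wrist gets to the press head.

Run:
```python
from h import *
np.set_printoptions(precision=0,suppress=True)
c=lambda x,y:C(x,y,190,140,5); s=lambda x,y:C(x,y,200,90,5)
for z in(300,350,400,450):
    print(z,"fork edge",[plane("top",*c(*w),z)[:2] for w in((250,140),(262,230),(290,330))],"head front",[plane("top",*c(*w),z)[:2] for w in((163,185),(170,325))])
    print("scene rim",plane("scene",*s(366,100),z),plane("scene",*s(340,150),z),"plunger/head corner",plane("scene",*s(455,225),z))
for b in((250,140),(255,180),(262,230)):
  for a in((366,100),(340,150)):print(b,a,tri(s(*a),c(*b)))
```

```text
300 fork edge [array([618., 242.]), array([557., 232.]), array([491., 213.])] head front [array([587., 299.]), array([493., 292.])]
scene rim [385. 328. 300.] [419. 291. 300.] plunger/head corner [513. 329. 300.]
350 fork edge [array([607., 238.]), array([548., 229.]), array([484., 211.])] head front [array([577., 293.]), array([486., 287.])]
scene rim [429. 304. 350.] [462. 269. 350.] plunger/head corner [551. 306. 350.]
400 fork edge [array([595., 235.]), array([539., 227.]), array([477., 208.])] head front [array([566., 288.]), array([480., 281.])]
scene rim [473. 281. 400.] [504. 248. 400.] plunger/head corner [589. 282. 400.]
450 fork edge [array([584., 232.]), array([529., 224.]), array([470., 206.])] head front [array([556., 283.]), array([473., 276.])]
scene rim [518. 258. 450.] [547. 226. 450.] plunger/head corner [627. 259. 450.]
(250, 140) (366, 100) (array([570., 229., 509.]), np.float64(1.9844240020569135))
(250, 140) (340, 150) (array([574., 222., 479.]), np.float64(16.9767137131088))
(255, 180) (366, 100) (array([553., 232., 491.]), np.float64(12.873789787740767))
(255, 180) (340, 150) (array([556., 225., 460.]), np.float64(6.201027066834263))
(262, 230) (366, 100) (array([531., 235., 469.]), np.float64(27.29559360683802))
(262, 230) (340, 150) (array([534., 228., 435.]), np.float64(8.113638195476911))
```

The wrist side would pass only about 10 mm from the head. So I'll grip with a tilt of about 8° about the jaw axis. That leans the wrist away from the press and leaves the pads square on the strap.

```bash
cat >> h.py <<'E'
def dt(pos,yaw,tilt=0,flip=False):
    s=observe();r0=R.from_quat(s["orientation"]);a=np.radians(yaw);x=np.array([0,0,-1.]);y=np.array([np.cos(a),np.sin(a),0])
    r=R.from_matrix(np.c_[x,y,np.cross(x,y)])*R.from_rotvec([0,tilt,0])
    print("shift m",np.round(r0.inv().apply(np.array(pos)-s["tool_pos"])/1000,4),"rot",np.round((r0.inv()*r).as_rotvec(),4))
    print("up in tool",np.round(r0.inv().apply([0,0,1]),3),"pos",s["tool_pos"].round(1),"F",s["contact_force"].round(1),"w",round(s["gripper_width"],1),"t",round(s["time"],2),"q",s["qpos"].round(2))
E
python3 -m creep '[[0,-0.01,0,-0.18,0,0,0.5],[0,-0.02,0,-0.36,0,0,0.5],[0,-0.03,0,-0.54,0,0,0.5],[0,-0.04,0,-0.72,0,0,0.5],[0,-0.05,0,-0.9,0,0,0.5]]'
python3 - <<'E'
from h import *
dt((535.5,188.5,200),3,0.14)
E
```

```text
time: 9.9
tool_pos: [540.9, 72.0, 231.5]
orientation: [-0.627, -0.327, 0.628, -0.326]
contact_force: [0.1, 0.8, -0.1]
gripper_width: 69.7
shift m [ 0.0315 -0.0712 -0.0924] rot [-0.6624  0.1353 -0.0453]
up in tool [-1.    -0.001  0.001] pos [540.9  72.  231.5] F [ 0.1  0.8 -0.1] w 69.7 t 9.9 q [ 0.09 -0.17  1.7  -0.    1.61  0.7 ]
```

```bash
python3 -m creep '[[0.005,-0.015,-0.018,-0.135,0.027,-0.009,0.5],[0.01,-0.028,-0.037,-0.27,0.054,-0.018,0.5],[0.02,-0.043,-0.055,-0.4,0.081,-0.027,0.5],[0.028,-0.057,-0.074,-0.53,0.108,-0.036,0.5],[0.0315,-0.071,-0.092,-0.662,0.135,-0.045,0.5]]'; python3 -m creep '[[0,0,0,0,0,0,0.5],[0,0,0,0,0,0,0.5]]';python3 - <<'E'
from h import *
from workcell import capture
import cv2
dt((535.5,188.5,57+15),3,0.14)
for n,(x0,y0,w,h) in dict(scene=(200,70,150,110),top=(190,140,150,110)).items():
    im=capture(n)[:,:,::-1]; cv2.imwrite(f"pics/{n}4.png",cv2.resize(im[y0:y0+h,x0:x0+w],None,fx=5,fy=5,interpolation=cv2.INTER_CUBIC))
E
```

```text
time: 10.52
tool_pos: [535.9, 188.5, 199.6]
orientation: [0.52, 0.547, -0.452, 0.475]
contact_force: [-0.3, -1.7, 0.7]
gripper_width: 69.6
time: 10.78
tool_pos: [536.4, 187.3, 200.8]
orientation: [0.522, 0.545, -0.454, 0.474]
contact_force: [-0.4, -0.8, -0.2]
gripper_width: 69.7
shift m [ 0.1277 -0.0009  0.0166] rot [-0.0089  0.0011 -0.002 ]
up in tool [-0.99   0.001 -0.138] pos [536.4 187.3 200.8] F [-0.4 -0.8 -0.2] w 69.7 t 10.78 q [ 0.22 -0.14  1.72  0.14  1.53  0.17]
```

View pics/scene4.png

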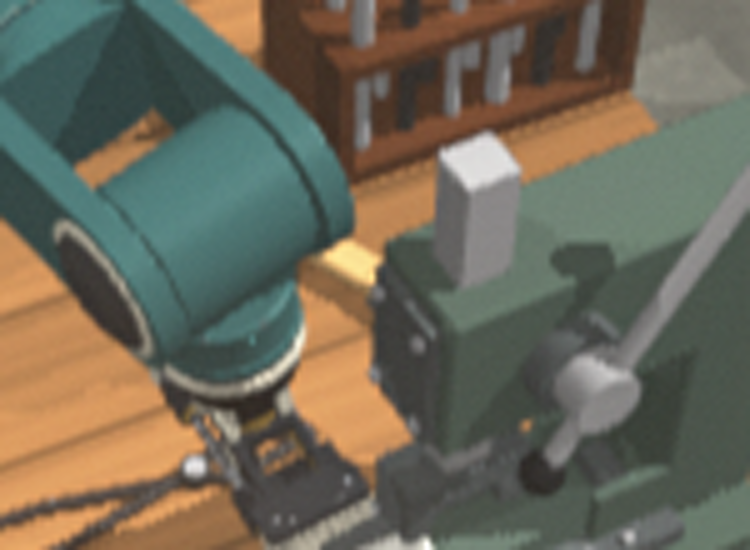

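View pics/top4.png

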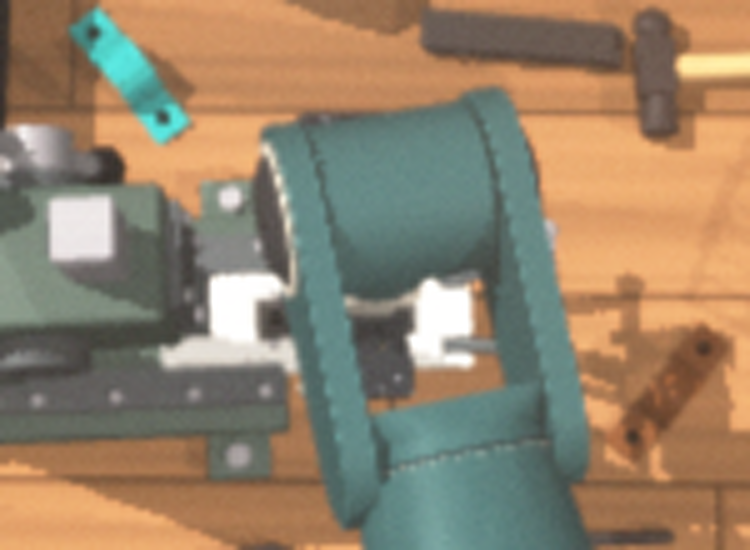

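The wrist clears the head by about 50 mm (top crop, 260 against 185). Descending on the clamp.

```bash
python3 -m creep '[[0.025,0,0.0033,-0.009,0,0,0.4],[0.05,0,0.0066,-0.009,0,0,0.4],[0.075,0,0.0098,-0.009,0,0,0.4],[0.095,-0.001,0.0125,-0.009,0,0,0.4]]';python3 - <<'E'
from h import *
dt((535.5,188.5,57+15),3,0.14)
E
```

```text
time: 11.38
tool_pos: [535.5, 188.2, 104.4]
orientation: [0.52, 0.547, -0.451, 0.477]
contact_force: [0.5, 0.6, 0.0]
gripper_width: 65.0
shift m [ 0.0321 -0.      0.0042] rot [ 0.0014  0.0006 -0.0022]
up in tool [-0.99   0.002 -0.139] pos [535.5 188.2 104.4] F [0.5 0.6 0. ] w 65.0 t 11.38 q [ 0.22 -0.09  1.84  0.14  1.37  0.14]
```

```bash
python3 -m creep '[[0.012,0,0.0016,0,0,0,0.3],[0.024,0,0.0032,0,0,0,0.3],[0.032,0,0.0044,0,0,0,0.3],[0.032,0,0.0044,0,0,0,0.1]]' 30; python3 -m creep '[[0,0,0,0,0,0,0],[0,0,0,0,0,0,-0.2],[0,0,0,0,0,0,-0.4],[0,0,0,0,0,0,-0.6],[0,0,0,0,0,0,-0.8]]'; python3 -m creep '[[0,0,0,0,0,0,-1],[0,0,0,0,0,0,-1],[0,0,0,0,0,0,-1]]' 40;python3 - <<'E'
from h import *
dt((535.5,188.5,57+15),3,0.14)
E
```

```text
time: 11.88
tool_pos: [535.5, 188.7, 72.7]
orientation: [0.519, 0.548, -0.45, 0.477]
contact_force: [0.5, -0.4, -0.0]
gripper_width: 54.4
time: 12.5
tool_pos: [535.7, 188.8, 73.3]
orientation: [0.52, 0.547, -0.45, 0.477]
contact_force: [-2.5, -0.0, 4.0]
gripper_width: 31.8
time: 12.88
tool_pos: [535.7, 188.8, 73.3]
orientation: [0.52, 0.548, -0.45, 0.477]
contact_force: [-1.7, -0.9, 6.6]
gripper_width: 30.8
shift m [ 0.0012 -0.0002  0.0004] rot [ 0.0029  0.0002 -0.0025]
up in tool [-0.99   0.003 -0.139] pos [535.7 188.8  73.3] F [-1.7 -0.9  6.6] w 30.8 t 12.88 q [ 0.22 -0.06  1.87  0.14  1.31  0.13]
```

```bash
python3 -m creep '[[-0.005,0,-0.0007,0,0,0,-1],[-0.013,0,-0.0018,0,0,0,-1],[-0.022,0,-0.0031,0,0,0,-1],[-0.034,0,-0.0048,0,0,0,-1],[-0.048,0,-0.0067,0,0,0,-1]]'; python3 -m creep '[[-0.02,0,-0.0028,0,0,0,-1],[-0.045,0,-0.0063,0,0,0,-1],[-0.07,0,-0.0098,0,0,0,-1],[-0.08,0,-0.0112,0,0,0,-1],[-0.08,0,-0.0112,0,0,0,-1]]';python3 - <<'E'
from h import *
from workcell import capture
import cv2
dt((518.5,-354.8,190),68,0.14)
for n,(x0,y0,w,h) in dict(scene=(200,90,150,110),top=(190,140,150,110)).items():
    im=capture(n)[:,:,::-1]; cv2.imwrite(f"pics/{n}5.png",cv2.resize(im[y0:y0+h,x0:x0+w],None,fx=5,fy=5,interpolation=cv2.INTER_CUBIC))
E
```

```text
time: 13.5
tool_pos: [535.5, 188.7, 122.5]
orientation: [0.519, 0.548, -0.45, 0.477]
contact_force: [-0.0, -0.1, -1.9]
gripper_width: 31.2
time: 14.12
tool_pos: [535.4, 188.7, 203.0]
orientation: [0.52, 0.547, -0.45, 0.477]
contact_force: [-0.7, 0.3, -2.2]
gripper_width: 31.3
shift m [-0.0628 -0.0468  0.5382] rot [-1.1204  0.0023 -0.1611]
up in tool [-0.99   0.004 -0.139] pos [535.4 188.7 203. ] F [-0.7  0.3 -2.2] w 31.3 t 14.12 q [ 0.22 -0.14  1.72  0.14  1.53  0.16]
```

View pics/scene5.png

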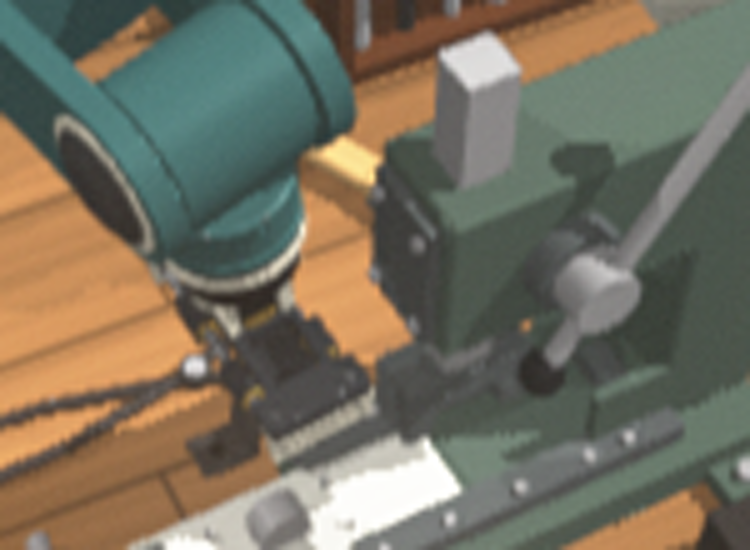

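The clamp is lifted: the mandrel is bare at scene crop (278,510) and the wrist carries 2 N. Now moving towards the basket.

```bash
cat >> h.py <<'E'
def way(L):
    s=observe();r0=R.from_quat(s["orientation"])
    for p,yaw,tilt in L:
        a=np.radians(yaw);x=np.array([0,0,-1.]);y=np.array([np.cos(a),np.sin(a),0]);r=R.from_matrix(np.c_[x,y,np.cross(x,y)])*R.from_rotvec([0,tilt,0])
        print(np.round(r0.inv().apply(np.array(p)-s["tool_pos"])/1000,4).tolist(),np.round((r0.inv()*r).as_rotvec(),3).tolist())
E
python3 - <<'E'
from h import *
way([((534,145,203),3,.14),((532,95,203),3,.14),((530,40,203),8,.14),((528,-15,203),15,.14),((527,-70,203),22,.14)])
E
```

```text
[-0.0076, -0.0034, 0.0428] [0.003, 0.001, -0.001]
[-0.0146, -0.0081, 0.0921] [0.003, 0.001, -0.001]
[-0.0222, -0.0131, 0.1464] [-0.084, 0.001, -0.013]
[-0.0298, -0.0181, 0.2007] [-0.205, 0.001, -0.03]
[-0.0374, -0.0222, 0.255] [-0.326, 0.001, -0.047]
```

```bash
python3 -m creep '[[-0.0056,-0.003,0.04,0,0,0,-1],[-0.0133,-0.007,0.088,0,0,0,-1],[-0.021,-0.012,0.14,-0.08,0,-0.012,-1],[-0.029,-0.018,0.196,-0.2,0,-0.03,-1],[-0.0374,-0.022,0.255,-0.326,0,-0.047,-1]]'
python3 - <<'E'
from h import *
way([((526,-125,203),31,.14),((524,-180,203),40,.14),((522,-235,203),49,.14),((520,-290,203),58,.14),((518.5,-340,203),66,.14)])
E
```

```text
time: 14.85
tool_pos: [526.7, -71.6, 202.8]
orientation: [0.421, 0.627, -0.365, 0.545]
contact_force: [1.8, -0.3, -2.5]
gripper_width: 30.9
[-0.007, -0.0209, 0.0487] [-0.151, 0.0, -0.022]
[-0.014, -0.0436, 0.0983] [-0.306, 0.0, -0.044]
[-0.021, -0.0663, 0.148] [-0.462, 0.0, -0.066]
[-0.0281, -0.089, 0.1976] [-0.617, 0.0, -0.088]
[-0.0344, -0.1093, 0.2429] [-0.756, 0.0, -0.107]
```

```bash
python3 -m creep '[[-0.007,-0.021,0.049,-0.151,0,-0.022,-1],[-0.014,-0.044,0.098,-0.306,0,-0.044,-1],[-0.021,-0.066,0.148,-0.462,0,-0.066,-1],[-0.028,-0.089,0.198,-0.617,0,-0.088,-1],[-0.034,-0.109,0.243,-0.756,0,-0.107,-1]]'; python3 -m creep '[[0,0,0,0,0,0,-1],[0,0,0,0,0,0,-1]]'
python3 - <<'E'
from h import *
from workcell import capture
import cv2
way([((518.5,-354.8,203),68,.14),((518.5,-354.8,125),68,.14)])
dt((518.5,-354.8,125),68,.14)
for n,(x0,y0,w,h) in dict(scene=(50,170,150,110),top=(330,140,150,110)).items():
    im=capture(n)[:,:,::-1]; cv2.imwrite(f"pics/{n}6.png",cv2.resize(im[y0:y0+h,x0:x0+w],None,fx=5,fy=5,interpolation=cv2.INTER_CUBIC))
E
```

```text
time: 15.48
tool_pos: [517.8, -340.1, 202.3]
orientation: [0.157, 0.738, -0.136, 0.642]
contact_force: [0.2, 0.7, -2.5]
gripper_width: 31.4
time: 15.72
tool_pos: [518.2, -337.8, 202.6]
orientation: [0.159, 0.738, -0.138, 0.641]
contact_force: [0.8, 0.1, -1.5]
gripper_width: 31.2
[-0.0014, -0.0153, 0.0071] [-0.04, 0.0, -0.006]
[0.0758, -0.0154, 0.018] [-0.04, 0.0, -0.006]
shift m [ 0.0758 -0.0154  0.018 ] rot [-0.04    0.     -0.0061]
up in tool [-0.99  0.   -0.14] pos [ 518.2 -337.8  202.6] F [ 0.8  0.1 -1.5] w 31.2 t 15.72 q [-0.61  0.09  1.5  -0.03  1.69 -1.75]
```

View pics/scene6.png

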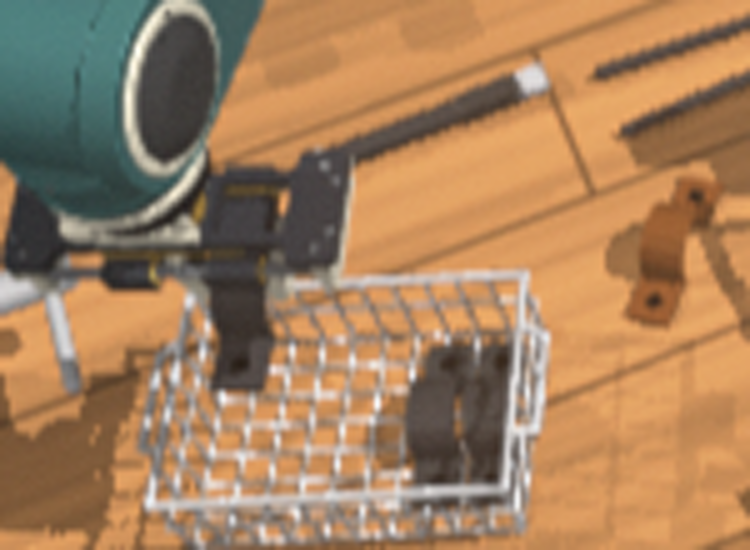

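View pics/top6.png

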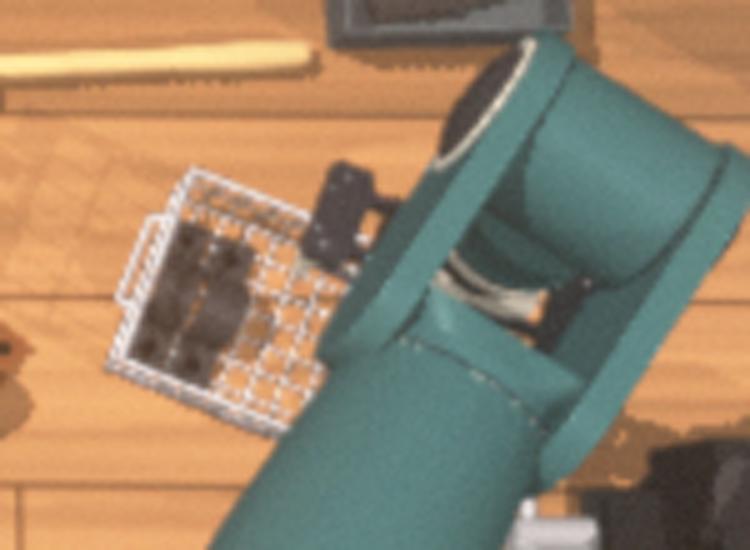

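The clamp hangs level over the free half of the basket. The vise handle is nearby (scene (60,340)), so I'll check it for clearance first.

Run:
```python
from h import *
np.set_printoptions(precision=0,suppress=True)
k=512/800
f=lambda x,y:((x+.5)*k-.5,(y+.5)*k-.5)
print(tri(f(100,385),f(682,350)),tri(f(88,322),f(684,424)))
print("jaw corner",[plane("top",*f(760,357),z) for z in(50,150)])
c=np.array([533.4,-317.7]);bx=np.array([np.cos(np.radians(68.1)),np.sin(np.radians(68.1))]);by=np.array([-bx[1],bx[0]])
for xc in(-40,-25):print(xc,"tcp",c+xc*bx,"body corners",[c+(xc-94)*bx+d*by for d in(-38,38)])
```

```text
(array([ 458., -485.,   91.]), np.float64(6.302657788918253)) (array([ 283., -479.,   89.]), np.float64(6.754005196590987))
jaw corner [array([ 446., -695.,   50.]), array([ 437., -641.,  150.])]
-40 tcp [ 518. -355.] body corners [array([ 519., -456.]), array([ 448., -428.])]
-25 tcp [ 524. -341.] body corners [array([ 524., -442.]), array([ 454., -414.])]
```

Run:
```python
from h import *
way([((520.3,-350.2,z),68,.14) for z in (195,170,140,110,100)])
```

```text
[0.0072, -0.011, 0.0081] [-0.039, 0.001, -0.006]
[0.032, -0.011, 0.0115] [-0.039, 0.001, -0.006]
[0.0617, -0.011, 0.0157] [-0.039, 0.001, -0.006]
[0.0914, -0.011, 0.0198] [-0.039, 0.001, -0.006]
[0.1013, -0.011, 0.0212] [-0.039, 0.001, -0.006]
```

```bash
python3 -m creep '[[0.007,-0.011,0.008,-0.039,0,-0.006,-1],[0.032,-0.011,0.0115,-0.039,0,-0.006,-1],[0.062,-0.011,0.0157,-0.039,0,-0.006,-1],[0.09,-0.011,0.0196,-0.039,0,-0.006,-1],[0.1,-0.011,0.021,-0.039,0,-0.006,-1]]';python3 -m creep '[[0,0,0,0,0,0,-1],[0,0,0,0,0,0,-1]]'
python3 - <<'E'
from h import *
from workcell import capture
import cv2
way([((520.3,-350.2,z),68,.14) for z in (90,75,60,45,35)])
dt((520.3,-350.2,30),68,.14)
for n,(x0,y0,w,h) in dict(scene=(50,170,150,110)).items():
    im=capture(n)[:,:,::-1]; cv2.imwrite(f"pics/{n}7.png",cv2.resize(im[y0:y0+h,x0:x0+w],None,fx=5,fy=5,interpolation=cv2.INTER_CUBIC))
E
```

```text
time: 16.45
tool_pos: [519.9, -349.9, 100.2]
orientation: [0.144, 0.741, -0.125, 0.644]
contact_force: [-0.3, -1.2, -1.9]
gripper_width: 31.4
time: 16.7
tool_pos: [520.7, -351.3, 103.1]
orientation: [0.143, 0.74, -0.126, 0.645]
contact_force: [0.5, 0.1, -0.9]
gripper_width: 31.6
[0.0131, 0.0008, 0.001] [0.0, 0.003, 0.001]
[0.028, 0.0009, 0.003] [0.0, 0.003, 0.001]
[0.0428, 0.0009, 0.0051] [0.0, 0.003, 0.001]
[0.0577, 0.0009, 0.0071] [0.0, 0.003, 0.001]
[0.0676, 0.0009, 0.0085] [0.0, 0.003, 0.001]
shift m [0.0725 0.0009 0.0092] rot [0.0005 0.0032 0.0011]
up in tool [-0.991 -0.001 -0.136] pos [ 520.7 -351.3  103.1] F [ 0.5  0.1 -0.9] w 31.6 t 16.7 q [-0.62  0.16  1.59 -0.03  1.53 -1.8 ]
```

View pics/scene7.png

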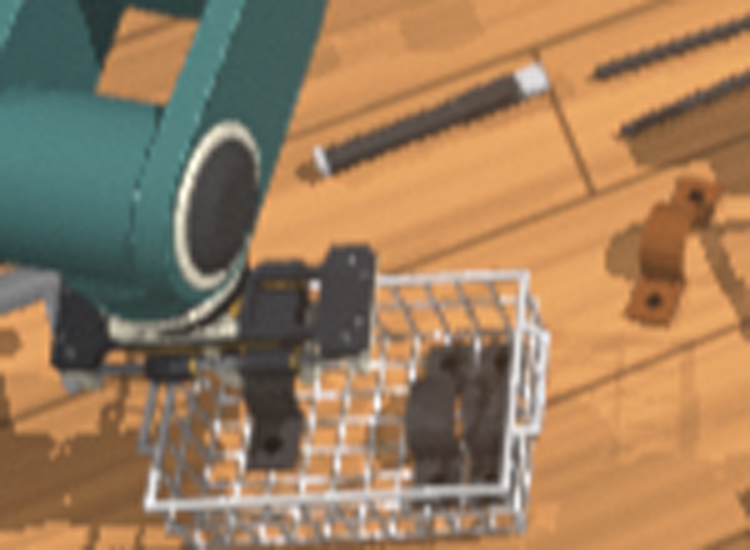

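The near foot (270,465) lies inside the rim line (270,498) at rim height. Lowering.

```bash
python3 -m creep '[[0.013,0.001,0.001,0,0.003,0,-1],[0.028,0.001,0.003,0,0.003,0,-1],[0.043,0.001,0.005,0,0.003,0,-1],[0.058,0.001,0.007,0,0.003,0,-1],[0.065,0.001,0.008,0,0.003,0,-1]]';python3 -m creep '[[0.003,0,0.0004,0,0,0,-1],[0.006,0,0.0008,0,0,0,-1],[0.008,0,0.0011,0,0,0,-1]]';python3 -m creep '[[0.001,0,0,0,0,0,-1],[0.003,0,0.0004,0,0,0,-1]]'
```

```text
time: 17.38
tool_pos: [519.2, -349.6, 34.6]
orientation: [0.144, 0.742, -0.125, 0.643]
contact_force: [0.2, 0.3, -2.1]
gripper_width: 30.9
time: 17.75
tool_pos: [519.7, -350.0, 28.3]
orientation: [0.144, 0.741, -0.125, 0.643]
contact_force: [-0.5, -0.3, -2.1]
gripper_width: 30.9
time: 18.0
tool_pos: [519.6, -349.9, 25.2]
orientation: [0.144, 0.741, -0.125, 0.643]
contact_force: [0.4, -0.4, -2.5]
gripper_width: 31.6
```

```bash
python3 -m creep '[[0.001,0,0,0,0,0,-1],[0.002,0,0.0003,0,0,0,-1],[0.002,0,0.0003,0,0,0,-1]]';python3 -m creep '[[0.001,0,0,0,0,0,-1],[0.0015,0,0.0002,0,0,0,-1],[0.0015,0,0.0002,0,0,0,-1]]'
```

```text
time: 18.38
tool_pos: [519.5, -349.9, 23.0]
orientation: [0.144, 0.742, -0.125, 0.643]
contact_force: [0.0, -0.0, -2.5]
gripper_width: 31.3
time: 18.75
tool_pos: [519.5, -349.9, 21.6]
orientation: [0.144, 0.742, -0.125, 0.643]
contact_force: [0.1, -0.0, -2.1]
gripper_width: 31.1
```

```bash
python3 -m creep '[[0.001,0,0,0,0,0,-1],[0.001,0,0,0,0,0,-1]]';python3 -m creep '[[0.001,0,0,0,0,0,-1],[0.001,0,0,0,0,0,-1]]'
```

```text
time: 19.0
tool_pos: [519.5, -349.9, 21.1]
orientation: [0.144, 0.741, -0.125, 0.643]
contact_force: [-2.9, 0.9, 4.1]
gripper_width: 31.0
time: 19.25
tool_pos: [519.5, -350.1, 21.0]
orientation: [0.144, 0.741, -0.125, 0.644]
contact_force: [-5.6, 1.8, 12.5]
gripper_width: 31.4
```

Run:
```python
from h import *
from workcell import capture
import cv2
for n,(x0,y0,w,h) in dict(scene=(50,190,110,80)).items():
    im=capture(n)[:,:,::-1]; cv2.imwrite(f"pics/{n}8.png",cv2.resize(im[y0:y0+h,x0:x0+w],None,fx=7,fy=7,interpolation=cv2.INTER_CUBIC))
```

```text
(no output)
```

View pics/scene8.png

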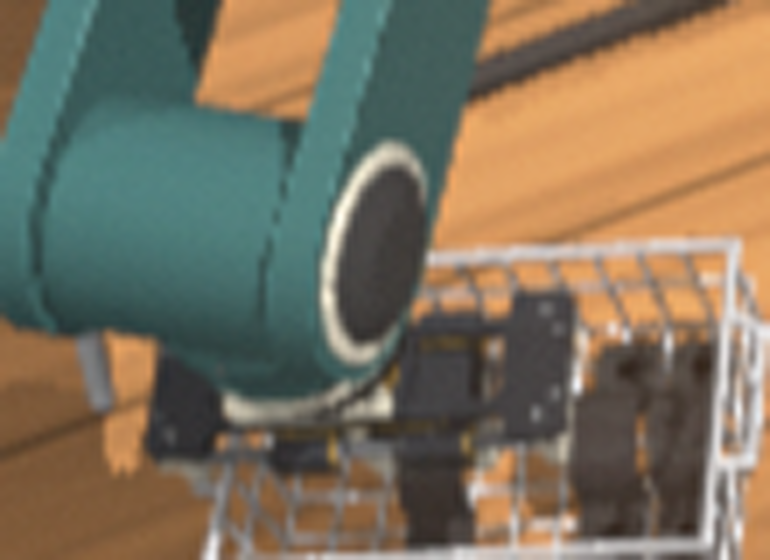

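The clamp is down on the basket floor (contact at TCP z 21, 12 N). I'll ease off, open and go straight up.

```bash
python3 -m creep '[[-0.0012,0,0,0,0,0,-1],[-0.0012,0,0,0,0,0,-0.25],[-0.0012,0,0,0,0,0,-0.1],[-0.0012,0,0,0,0,0,0.1],[-0.0012,0,0,0,0,0,0.25]]';python3 -m creep '[[0,0,0,0,0,0,0.25],[0,0,0,0,0,0,0.25],[0,0,0,0,0,0,0.25]]'; python3 -m creep '[[-0.01,0,-0.0014,0,0,0,0.25],[-0.03,0,-0.0042,0,0,0,0.25],[-0.06,0,-0.0084,0,0,0,0.25],[-0.1,0,-0.014,0,0,0,0.25],[-0.15,0,-0.021,0,0,0,0.25]]'
python3 - <<'E'
from h import *
way([((480,-250,230),68,.14),((430,-150,250),68,.14),((400,-100,260),68,.14)])
E
```

```text
time: 19.92
tool_pos: [519.4, -349.8, 20.6]
orientation: [0.144, 0.742, -0.125, 0.643]
contact_force: [-0.1, 0.1, 0.1]
gripper_width: 55.6
time: 20.3
tool_pos: [519.4, -349.8, 20.7]
orientation: [0.144, 0.742, -0.125, 0.643]
contact_force: [0.9, -0.3, -0.3]
gripper_width: 58.0
time: 20.92
tool_pos: [519.5, -349.6, 174.6]
orientation: [0.144, 0.742, -0.125, 0.643]
contact_force: [0.4, -0.7, 0.2]
gripper_width: 58.1
[-0.0444, 0.0776, -0.081] [0.0, -0.002, 0.001]
[-0.0525, 0.1516, -0.1668] [0.0, -0.002, 0.001]
[-0.0558, 0.1867, -0.2143] [0.0, -0.002, 0.001]
```

```bash
python3 -m creep '[[-0.022,0.039,-0.04,0,0,0,0.25],[-0.044,0.077,-0.081,0,0,0,0.25],[-0.048,0.115,-0.125,0,0,0,0.25],[-0.052,0.152,-0.167,0,0,0,0.25],[-0.056,0.187,-0.214,0,0,0,0.25]]'; python3 -m creep '[[0,0,0,0,0,0,0.25],[0,0,0,0,0,0,0.25]]'
python3 - <<'E'
from workcell import *
import cv2
for n in("scene","top"):
    im=capture(n)[:,:,::-1]; cv2.imwrite(f"pics/{n}9.png",im);cv2.imwrite(f"pics/{n}9x.png",cv2.resize(im,(800,600),interpolation=cv2.INTER_CUBIC))
E
```

```text
time: 21.55
tool_pos: [399.5, -98.6, 259.5]
orientation: [0.144, 0.741, -0.125, 0.644]
contact_force: [0.5, 1.1, 0.5]
gripper_width: 57.8
time: 21.8
tool_pos: [400.8, -100.2, 258.8]
orientation: [0.143, 0.741, -0.125, 0.644]
contact_force: [-0.3, -0.1, 0.1]
gripper_width: 58.1
```

View pics/scene9x.png

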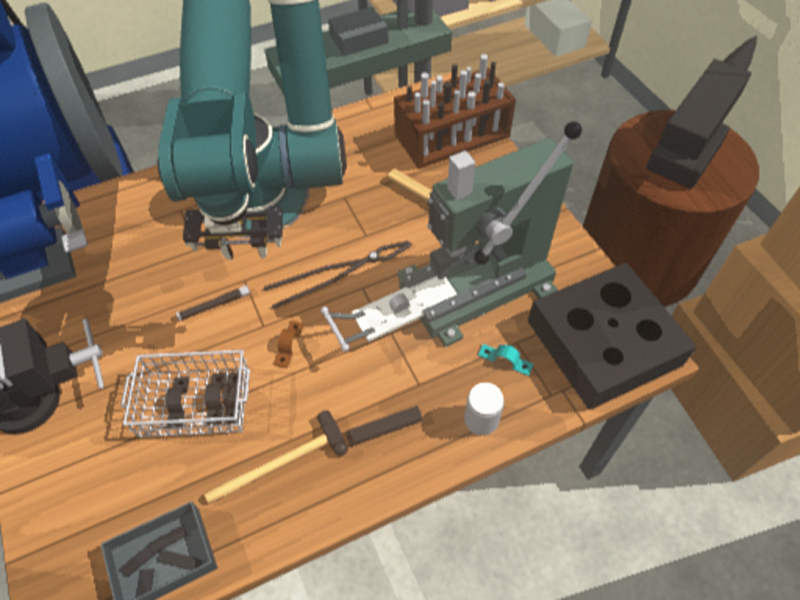

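View pics/top9x.png

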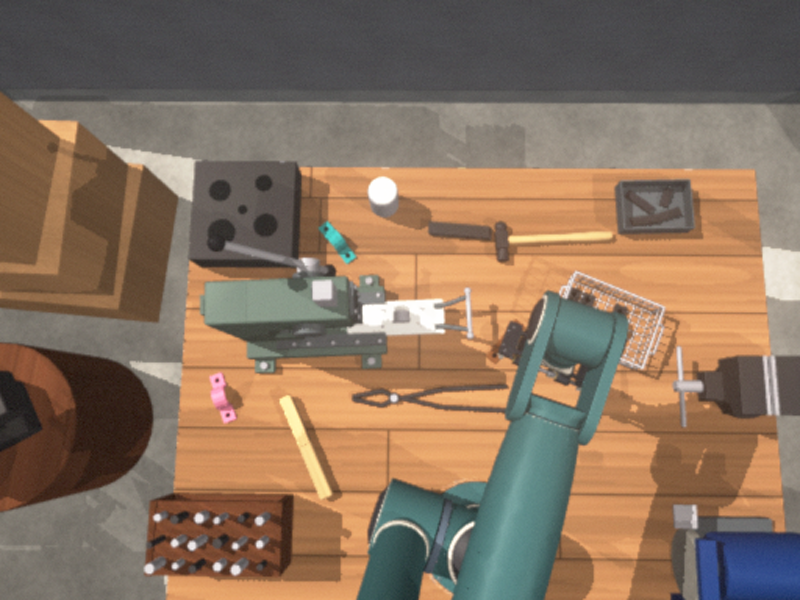

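The slide is out with a bare mandrel at scene (400,302). The clamp stands in the basket at scene (178,395), and everything else looks untouched. Now I'll measure the bar position and any shift of the basket.

Run:
```python
from h import *
import cv2
np.set_printoptions(precision=1,suppress=True)
k=512/800
f=lambda x,y:((x+.5)*k-.5,(y+.5)*k-.5)
A=tri(f(346,347),f(468,292))[0];B=tri(f(326,311),f(471,337))[0];print("bar mid",(A+B)/2,A,B)
a=cv2.imread("pics/scene0.png");b=cv2.imread("pics/scene9.png")
def sh(n,x0,y0,x1,y1):
    g=[cv2.cvtColor(i[y0:y1,x0:x1],cv2.COLOR_BGR2GRAY).astype(np.float32) for i in(a,b)]
    print(n,cv2.phaseCorrelate(*g,cv2.createHanningWindow((x1-x0,y1-y0),cv2.CV_32F)))
sh("basket right",120,220,165,282);sh("basket all",70,220,165,285);sh("hammer",125,258,225,325);sh("blanks",215,255,275,290);sh("tongs",165,150,268,200);sh("brown",172,200,196,238)
cv2.imwrite("pics/c9.png",cv2.resize(b[215:290,65:175],None,fx=7,fy=7,interpolation=cv2.INTER_CUBIC))
```

```text
bar mid [540.9  23.4  82.4] [596.1  26.2  84.2] [485.8  20.5  80.7]
basket right ((0.5835171357808946, -0.10671170475558256), 0.9506279622515043)
basket all ((-0.14386787200457007, -0.09339025842172788), 0.4679321723955649)
hammer ((0.02545598275850125, 0.006786161574176219), 0.9420707161724567)
blanks ((0.007733789011467707, 0.1096615402909471), 0.8910546907672175)
tongs ((0.10265662349580396, 0.08751385174822346), 0.8808522778528708)
brown ((-0.36287875880540454, 0.0610450265191389), 0.9265515466531118)
```

View pics/c9.png

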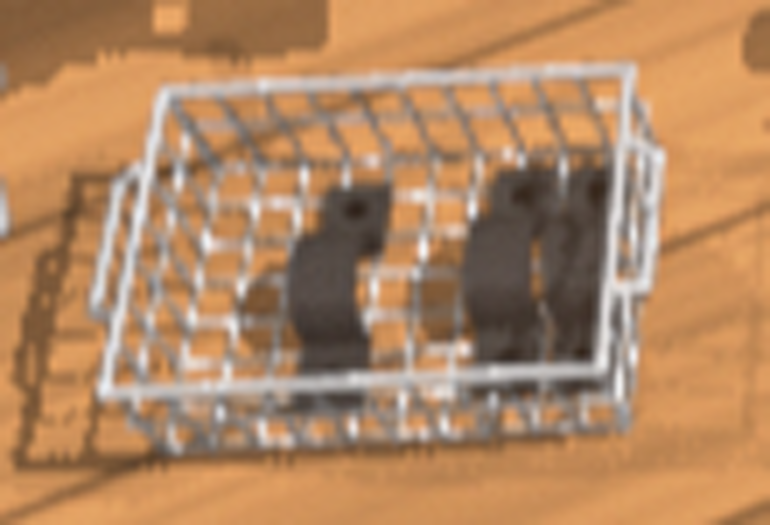

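The rim corners sit on the same pixels as before, (165,93), (633,70), (603,370) and (106,390), so the basket hasn't moved. The clamp lies flat on its feet inside. The bar is at y 23.4, still at the stop, and nothing else has shifted. Handing in.

```bash
python3 -c "
from workcell import *
print(job_done())"
```

```text
the job is handed in; nothing more can be done
None
```

The job is handed in, at about 22 s on the robot's clock. The formed clamp is in the basket, the slide is fully drawn out, and the gripper is clear of everything. No verdict was reported.

**What I did:**
- **Slide:** I pinched the pull bar and drew the slide straight out about 133 mm until it met the stop (59 N at the wrist), then released it.
- **Lift:** I gripped the clamp across its arch, with the tool tilted 8° about the jaw axis so the wrist would clear the press head, and lifted it straight up.
- **Basket:** I lowered it into the free half of the basket until it touched the floor (12 N), and only then opened the gripper.

**Last checks:**
- **Slide:** the bar is at y 23.4 mm against 23 mm at the stop, so the slide has stayed out. It measured about 82 mm high instead of 90; that fits the expected sag plus measurement error.
- **Clamp:** it stands flat on its feet inside the basket.
- **Basket:** the rim corners are on the same pixels as at the start. One image comparison gave a 0.6-pixel shift on its right side; I put that down to the clamp newly in view.
- **Other things:** the hammer, tongs and blanks moved by 0.1 pixel or less. The brown look-alike measured a 0.4-pixel shift, probably shadow, as the arm never came near it. The pink and turquoise ones were only checked by eye and look unmoved.

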